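# Stand the slumped modem back up and switch it on

## Robot

A 6-joint arm with a two-finger parallel gripper is mounted at the origin on the work surface. World frame = base frame: x ahead of the robot, y to its left, z up, the work surface at z = 0. Lengths are in m, angles in rad, forces in N, time in s.
With the tool pointing down it reaches from about 0.325 to 0.75 m from the base axis. Payload 7.6 kg.
Tool frame: the origin (TCP) lies between the finger pads; the fingertips stand 8 mm ahead of it and the grasp point (between the pads) lies 11 mm behind it; y points along the fingers, z is the direction in which the jaws open and shut, and the axes are right-handed (so a half turn about y gives the same grasp; the last joint's range is limited). The gripper opens to 85 mm and grips with 20 to 120 N. Pads are 22 mm wide; open, the fingers measure 114 mm over their backs; the gripper's body (76 mm by 85 mm) begins 54 mm behind the grasp point. The pads swing forward as they close: fully open they stand 13 mm farther back than shut.
Start: joints at [1.088, 0.052, 1.401, -0, 1.689, -0.07], TCP at [0.211, 0.481, 0.239] pointing down, gripper open.
Joint ranges: [-2.9, 2.9], [-0.91, 2.17], [0.12, 2.37], [-1.06, 4.2], [0.26, 2.73], [-2.93, 2.93]. Speed limits (rad/s): [2.57, 2.57, 3.01, 3.14, 3.14, 3.14].

## Interface

Orientations are given as a unit quaternion [x, y, z, w].
In Python, from cell import goto, move_straight, move_j, ungrasp, close, dwell, inverse_kinematics, get_obs, snapshot, MotionError, hand_in gives the robot as it stands. Calls block until the motion is done:
- goto(position, orientation): joint-space move of the TCP to a pose.
- move_straight(position, rot=None, v=0.15, stop_force=None): straight line of the TCP; rot=None keeps the orientation; v is the mean speed in m/s. With stop_force (N) it stops when the force on the tool has changed by that much, and returns True; else False.
- move_j(angles): joint-space move.
- ungrasp() and close(grip_force=None): open the fingers fully, or close them until they stop; grip_force is the grip in N (None keeps the last).
- dwell(seconds).
- inverse_kinematics(position, orientation): joint angles nearest the present ones, or None.
- get_obs(): the state.
- snapshot(name): name is "side" or "top"; returns a dict with "color" (420x560x3 uint8, red, green, blue), "K" (3x3 intrinsics, pixels), "R" (3x3) and "t" (3): a world point X has camera coordinates R X + t. Camera axes: x right, y down, z forward; pixel columns grow to the right and rows downward; lengths in m; the calibration is good to about 2 mm. A picture is of the moment at which its call begins. There is no depth.
A pose or a line that the arm cannot do raises MotionError and nothing moves.
- hand_in(): hands the job in, once; it reports no verdict.
The state is a dict: "t": time; "joint_positions": joint angles; "dq": joint speeds; "joint_torque": joint torques, N m; "tool_pos": TCP position; "eef_rot": TCP orientation; "contact_force": force on the tool from outside, world axes, zero at the start; "wrist_torque": the same for the moment, N m; "gripper_width": finger opening in m.
Only numpy, scipy, OpenCV 4.12 (cv2) and the standard library are available. Lean on these libraries where they do the work, as an engineer would, in place of code of your own. Each camera call takes 0.05 s, during which the arm holds its last target.

## Task

On the repair bench a black upright modem has slumped sideways against the power supply. With the fingertips alone, push it back up until it stands upright by itself on its own foot, where it is, and then press the round power button on its top all the way down and let it go. Do not grip, lift or drag the modem or push hard on it, do not let it fall over, and leave everything else on the bench where it is.

Things in the scene. Friction and masses are not known exactly. Their poses are not given: they have to be found in the camera images.
- modem: Black upright modem: case 150 mm deep (x, lights at the -x end), 42 thick (y), top 205 mm above the underside (z), edges rounded 6 mm; dark foot 120 x 66 x 16 mm centred under it. Loose, about 0.5 kg. Origin: centre of the foot's underside, z up through the top. At first it leans 32 degrees to its own -y side, on the foot's -y lower edge. Standing, its origin is 3 mm above the table.
- modem_top (a point): Centre of the modem's top face. At first the upper half of the case's -y side overhangs the power supply's top, where it can be reached from above. The modem balances on the foot's edge at a lean of about 20 degrees; with less it drops onto its foot by itself and rocks briefly. A fast push can topple it over the other way.
- power_button (a joint): Travel of the modem's power button in m: 0 released, 0.004 all the way down. A spring returns it; about 1.2 N starts it and 3.6 N holds it down.
- button_top (a point): Centre of the top of the power button: a light grey disc 24 mm across in the middle of the modem's top, standing 7 mm proud of it (3 mm when pressed). z points out of the button.
- power_supply: Grey bench power supply, fixed, 260 mm deep (x), 214 mm wide (y), flat top 93 mm above the table; front panel with knobs faces its -x. The modem leans on the long upper edge at its +y side and its x and y axes run parallel to the modem's. Origin: centre of its underside.
- multimeter: Yellow multimeter lying flat, 178 x 88 x 36 mm (x, y, z) and up to 46 mm high at its dial, loose. Origin: centre of its underside.
- mug: Blue mug, 82 mm across and 92 mm high, handle towards its +y, loose. Origin: centre of its underside.
- screwdriver: Orange-handled screwdriver, 190 mm long (x), handle 26 mm thick towards its -x, lying on the mat, loose. Origin: underside of the middle.
- charger: Ivory plug-in charger, 78 x 50 x 34 mm with two pins towards its +x, loose. Origin: centre of its underside.
- remote: Dark remote control, 175 x 46 x 21 mm, loose, flat on the table. Origin: centre of its underside.
- parts_tray: Grey open tray of screws, 150 x 110 x 32 mm, loose. Origin: centre of its underside.

How it is judged:
On the way, in this order (a step that is already met when the one before it is completed fails the run):
1. the modem stands upright and steady on its foot (angle between modem's own z axis and vertical below 0.05 rad and height (world z) of modem below 0.008 m and angular speed of modem below 0.3 rad/s), for 0.2 s.
2. with the modem standing, its power button is pressed all the way down (value of joint power_button above 0.0033 m and angle between modem's own z axis and vertical below 0.1 rad), for 0.05 s.
At the end, for the whole second after the job is handed in: The modem stands at rest upright (within 0.05 rad) with its foot flat on the mat, less than 60 mm from where it was, the power button has been pressed all the way (over 3.3 mm) after it was stood up and is released again, and the other things are undisturbed (angle between modem's own z axis and vertical below 0.05 rad and height (world z) of modem below 0.008 m and distance of modem from where it was at the start of the episode below 0.06 m and linear speed of modem below 0.02 m/s and angular speed of modem below 0.1 rad/s and value of joint power_button below 0.0008 m); the robot touches nothing.
It fails at once if the modem falls over (angle between modem's own z axis and vertical above 0.8 rad).
It fails at once if the modem is lifted off the mat (height (world z) of modem above 0.034 m or (angle between modem's own z axis and vertical below 0.2 rad and height (world z) of modem above 0.017 m)).
It fails at once if the modem is dragged more than 80 mm from its place (distance of modem from where it was at the start of the episode above 0.08 m).
It fails at once if the modem is gripped or pushed hard (over 30 N from the fingers, or 90 N while its button is down) ((contact force between modem and the fingers above 30 N and value of joint power_button below 0.002 m) or contact force between modem and the fingers above 90 N).
It fails at once if another thing on the bench is moved more than 20 mm or tipped (distance of any of multimeter, mug, screwdriver, charger, remote, parts_tray from where it was at the start of the episode above 0.02 m or angle between mug's own z axis and vertical above 0.3 rad).
It also fails if it takes over 48 s, if anything falls off the work surface, if the arm or the gripper's body presses on something with over 40 N, if the wrist force passes 120 N, or if a joint passes its speed limit or range.

## Working session

There is one attempt and no reset: what is moved stays moved. The work goes in short steps, each a Python script; the robot and the scene stay as the last script left them, time stands still between calls to the robot, and variables do not carry over. Pictures are saved under pics/ and viewed, and the job is handed in when it is done.

```bash
ls; mkdir -p pics; python3 - <<'E'
from cell import *
import cv2
for n in("side","top"):
    s=snapshot(n); cv2.imwrite(f"pics/{n}0.png",s["color"][:,:,::-1]); print(n,s["K"].tolist(),s["R"].round(4).tolist(),s["t"].round(4).tolist())
print(get_obs())
E
```

```text
pics
side [[489.93731651429675, 0.0, 276.81278702495973], [0.0, 489.93731651429675, 212.71453118055786], [0.0, 0.0, 1.0]] [[0.9372, -0.3489, -0.0005], [-0.252, -0.6759, -0.6925], [0.2413, 0.6491, -0.7214]] [-0.5344, 0.2159, 1.4133]
top [[493.78035980925716, 0.0, 282.14873370897953], [0.0, 493.78035980925716, 207.71908767920547], [0.0, 0.0, 1.0]] [[0.0039, -1.0, 0.0057], [-0.9749, -0.005, -0.2226], [0.2226, -0.0047, -0.9749]] [-0.0332, 0.5779, 1.3583]
{'t': 0.1, 'joint_positions': array([ 1.08772109e+00,  5.27613867e-02,  1.40161342e+00, -7.65752517e-06,
        1.68861569e+00, -7.03071962e-02]), 'dq': array([-0.00058396, -0.00145598, -0.00127347,  0.00145642, -0.00041025,
       -0.00040481]), 'joint_torque': array([ 1.17522010e-03, -3.82586646e+01, -3.60984635e+01, -8.64653407e-05,
        4.83498996e-03, -3.36301014e-05]), 'tool_pos': array([0.21046563, 0.4806843 , 0.23856807]), 'eef_rot': array([ 0.69257669, -0.14503443,  0.14476959, -0.6916244 ]), 'contact_force': array([-0.98761628, -0.71566884, -0.30051658]), 'wrist_torque': array([ 0.01515634, -0.01186099, -0.02618198]), 'gripper_width': 0.08559109592857106}
```

View pics/side0.png

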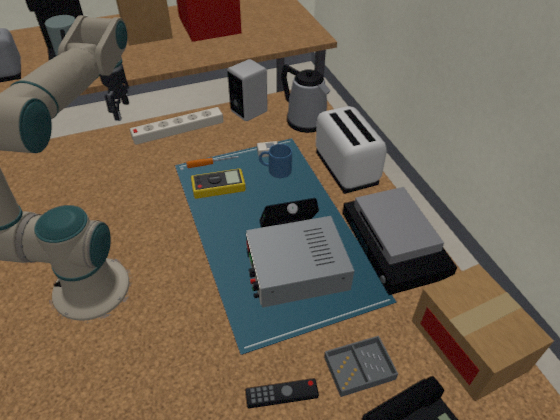

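View pics/top0.png

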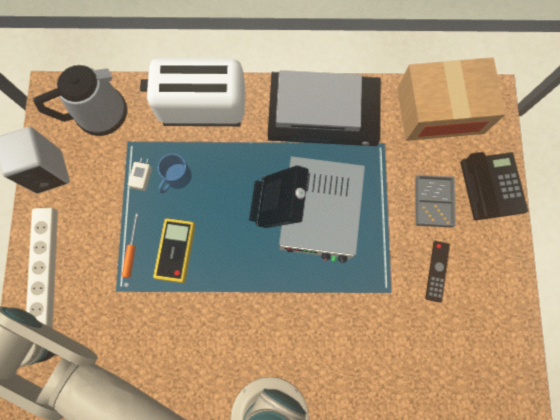

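The side view shows the supply at about (298,258), with the modem leaning towards it and the button at about (292,209). In the top view the button is at about (300,194), and the supply's top spans (283..363, 158..258). I'll zoom in to measure.

```bash
python3 - <<'E'
import cv2
a=cv2.imread('pics/top0.png')[145:270,235:375]; cv2.imwrite('pics/top0z.png',cv2.resize(a,None,fx=5,fy=4.8,interpolation=2)[:600])
a=cv2.imread('pics/side0.png')[190:310,235:365]; cv2.imwrite('pics/side0z.png',cv2.resize(a,None,fx=5,fy=5,interpolation=2))
E
```

```text
(no output)
```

View pics/top0z.png

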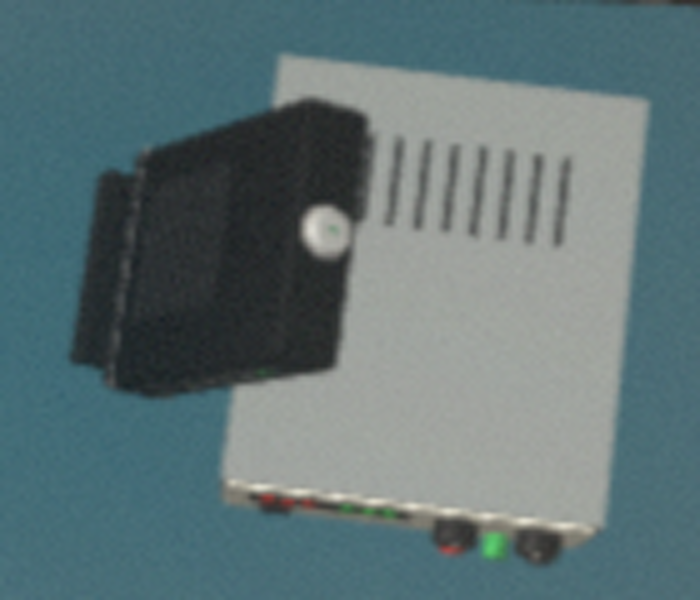

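View pics/side0z.png

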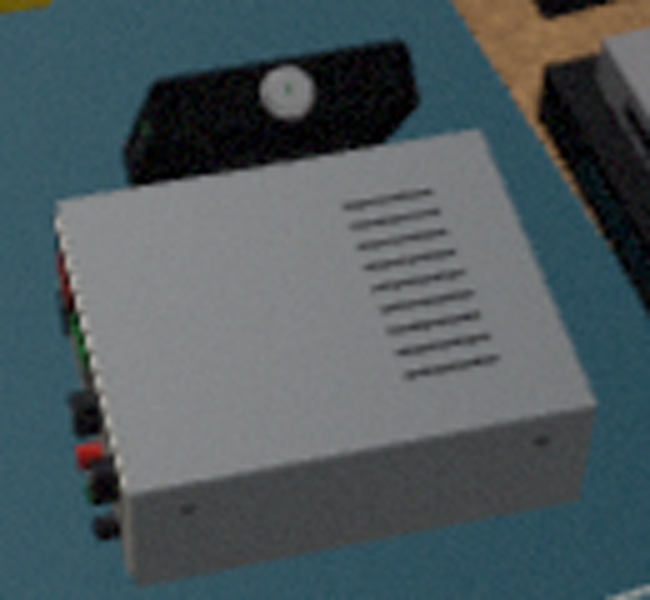

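```bash
cat > h.py <<'E'
import numpy as np, cv2
from cell import *
def ray(s,p):
    d=s["R"].T@np.linalg.inv(s["K"])@np.array([p[0],p[1],1.]); c=-s["R"].T@s["t"]; return c,d/np.linalg.norm(d)
def plane(s,p,z):
    c,d=ray(s,p); return c+d*(z-c[2])/d[2]
def tri(s1,p1,s2,p2):
    c1,d1=ray(s1,p1);c2,d2=ray(s2,p2)
    A=np.stack([d1,-d2],1); t=np.linalg.lstsq(A,c2-c1,rcond=None)[0]
    a=c1+t[0]*d1;b=c2+t[1]*d2; return (a+b)/2,np.linalg.norm(a-b)
def blob(img,roi,thr=150):
    x0,y0,x1,y1=roi; g=cv2.cvtColor(img,cv2.COLOR_RGB2GRAY)[y0:y1,x0:x1]
    m=(g>thr).astype(np.uint8); n,l,st,c=cv2.connectedComponentsWithStats(m)
    return [(c[i]+[x0,y0],st[i,4]) for i in range(1,n)if st[i,4]>8]
def pix(s,X):
    q=s["K"]@(s["R"]@np.asarray(X)+s["t"]); return q[:2]/q[2]
E
python3 - <<'E'
from h import *
T=snapshot("top");S=snapshot("side")
ct=np.array([(280,55),(648,100),(603,530),(222,485)])/[5,4.8]+[235,145]
cs=np.array([(480,130),(595,403),(130,493),(57,202)])/5+[235,190]
for a,b in zip(ct,cs):
    print(plane(T,a,.093).round(4),plane(S,b,.093).round(4),tri(T,a,S,b))
P=[np.mean([plane(T,a,.093),plane(S,b,.093)],0) for a,b in zip(ct,cs)]
print("sizes",[np.linalg.norm(P[i]-P[(i+1)%4]).round(4) for i in range(4)],"ctr",np.mean(P,0))
e=P[0]-P[3];f=P[1]-P[2];print("yaw",np.arctan2(e[1],e[0]),np.arctan2(f[1],f[0]))
print(blob(T["color"],(290,180,308,206),110)); print(blob(S["color"],(282,200,302,218),110))
for b in blob(T["color"],(290,180,308,206),110):
  for c in blob(S["color"],(282,200,302,218),110): print(tri(T,b[0],S,c[0]))
print("button guess",tri(T,(300.2,193.2),S,(292.5,208.6)))
E
```

```text
[ 0.724  -0.0555  0.093 ] [ 0.7227 -0.0601  0.093 ] (array([ 0.72551441, -0.0556103 ,  0.08766669]), np.float64(0.0004902214899101306))
[ 0.6968 -0.2678  0.093 ] [ 0.6952 -0.2692  0.093 ] (array([ 0.69668375, -0.26798733,  0.09118091]), np.float64(0.0013137396182843002))
[ 0.4374 -0.2342  0.093 ] [ 0.4375 -0.2365  0.093 ] (array([ 0.43788272, -0.23467606,  0.09024676]), np.float64(0.00034610962353155185))
[ 0.4625 -0.0233  0.093 ] [ 0.465  -0.0263  0.093 ] (array([ 0.46437633, -0.02342063,  0.08966219]), np.float64(0.0027502805298166228))
sizes [np.float64(0.2125), np.float64(0.2607), np.float64(0.2122), np.float64(0.2617)] ctr [ 0.58012044 -0.14661461  0.093     ]
yaw -0.12654952340220899 -0.1273957824291796
[(array([301.84552846, 194.6504065 ]), np.int32(123))]
[(array([292.23333333, 207.73333333]), np.int32(60))]
(array([ 0.58430248, -0.08169092,  0.19817173]), np.float64(0.00240465063172997))
button guess (array([ 0.58864446, -0.07751027,  0.18995252]), np.float64(0.0009114848603103897))
```

Measurements agree. The button's triangulated z is 0.198 against 0.200 from the lean geometry. It sits 41 mm inside the supply's edge, where the model gives 42 mm. Next I move behind the modem's upper edge, with the jaws open along its length for two contact points that won't yaw it.

```bash
cat >> h.py <<'E'
from scipy.spatial.transform import Rotation as Ro
yaw=-.127; u=np.array([np.cos(yaw),np.sin(yaw),0]); n=np.array([-u[1],u[0],0]); zz=np.array([0,0,1.])
corner=np.array([.4637,-.0248,0])
# foot pivot line: edge+.042 n ; u coordinate of button .127
piv=corner+.127*u+.0421*n
def W(v,z): return piv+v*n+z*zz
def ori(s):
    y=-zz; z=s*u; return Ro.from_matrix(np.stack([np.cross(y,z),y,z],1)).as_quat()
def cv(th):
    th=np.radians(th); return .018*np.cos(th)-.199*np.sin(th)-.006
E
python3 - <<'E'
from h import *
print(piv,"standing btn",W(.033,.215))
for s in(1,-1):
    print(s,inverse_kinematics(W(-.135,.3),ori(s)),inverse_kinematics(W(-.135,.155),ori(s)))
print(Ro.from_quat(get_obs()['eef_rot']).as_matrix().round(2))
E
```

```text
[0.59500952 0.00087526 0.        ] standing btn [0.59918927 0.03360949 0.215     ]
1 [-2.88525887e-01  2.42976693e-01  1.07073280e+00 -4.44089210e-16
  1.82788316e+00 -1.61525887e-01] [-2.88525887e-01  2.82395685e-01  1.31208630e+00 -4.44089210e-16
  1.54711067e+00 -1.61525887e-01]
-1 None None
[[ 0.92 -0.    0.4 ]
 [-0.4  -0.    0.92]
 [-0.   -1.   -0.  ]]
```

```bash
python3 - <<'E'
from h import *
p=get_obs()['tool_pos']; move_straight([p[0],p[1],.36],v=.2)
goto(W(-.135,.33),ori(1)); move_straight(W(-.135,.155),v=.12)
o=get_obs();print(o['t'],o['tool_pos'],o['contact_force'])
for k in("top","side"):
    s=snapshot(k); a=s["color"][130:290,200:400,::-1]; cv2.imwrite(f"pics/{k}1.png",cv2.resize(a,None,fx=3,fy=3))
E
python3 -c "
import cv2,numpy as np
cv2.imwrite('pics/b1.png',cv2.resize(np.vstack([cv2.imread('pics/top1.png'),cv2.imread('pics/side1.png')]),(375,600)))"
```

```text
5.0917 [ 0.57828631 -0.13316124  0.15591988] [0.4945723  0.11970796 0.08310432]
```

View pics/top1.png

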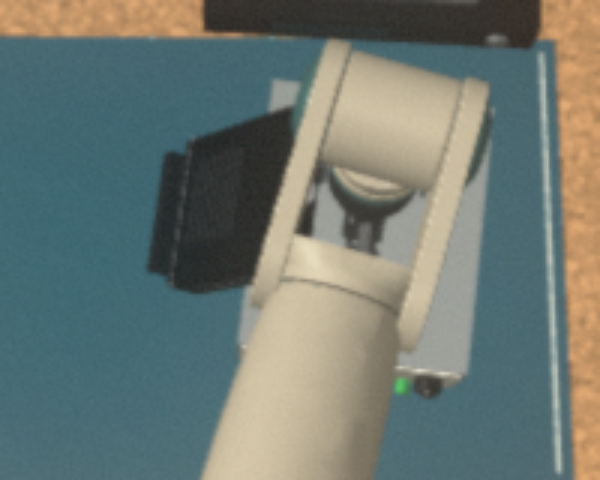

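View pics/side1.png

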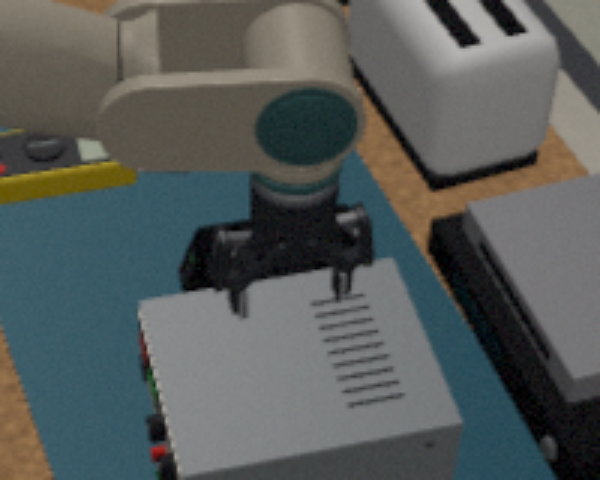

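The gripper is in front of the modem, with both fingers over the supply top (zoomed side view (238,298) and (342,285)) and the modem unmoved behind. I'll push along the arc to a lean of about 24° and check.

```bash
cat >> h.py <<'E'
def zt(th):
    a=np.radians(th); b=np.radians(32); h=lambda a:.018*np.sin(a)+.199*np.cos(a)
    return .155+h(a)-h(b)
def look(tag):
    out=[]
    for k in("top","side"):
        s=snapshot(k); a=s["color"][130:290,200:400,::-1]; out.append(cv2.resize(a,None,fx=2,fy=2,interpolation=2))
    cv2.imwrite(f"pics/{tag}.png",np.hstack(out))
E
python3 - <<'E'
from h import *
f0=get_obs()['contact_force']
for th in(32,30,28,26,24):
    r=move_straight(W(cv(th)-.011,zt(th)),v=.03,stop_force=8)
    o=get_obs(); print(th,r,round(o['t'],2),(o['contact_force']-f0).round(2),(o['contact_force']-f0)@n, o['wrist_torque'].round(2))
look("p2")
E
```

```text
32 False 6.27 [ 1.37 -0.71 -1.36] -0.5341785759240378 [ 0.02  0.01 -0.02]
30 False 6.65 [ 1.23 -2.63  1.  ] -2.4523968004124983 [-0.07  0.02  0.01]
28 False 7.03 [ 1.25 -1.4   1.4 ] -1.233023748493407 [-0.11  0.05 -0.02]
26 False 7.42 [ 1.42 -1.43  0.19] -1.2352614510088507 [-0.06 -0.01 -0.05]
24 False 7.8 [ 1.91 -1.25 -0.11] -0.99701591712326 [-0.09 -0.04 -0.  ]
```

View pics/p2.png

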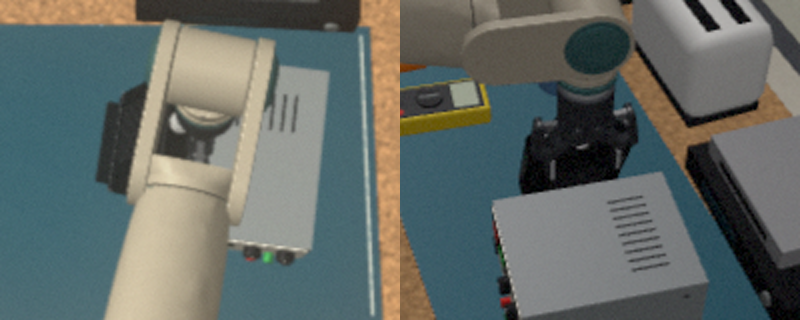

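The modem's black case now shows more upright at the left of the arm (about (120,140)) and the button can be seen at (178,123), clear of the body. Forces are about 1 N, so I continue past the balance point in small steps.

```bash
python3 - <<'E'
from h import *
for th in(22,20,18,16,14.5):
    r=move_straight(W(cv(th)-.011,zt(th)),v=.025,stop_force=8)
    o=get_obs(); print(th,r,round(o['t'],2),(o['contact_force']).round(2),o['contact_force']@n, o['wrist_torque'].round(2))
dwell(.7); print(get_obs()['contact_force'])
look("p3")
E
```

```text
22 False 8.32 [ 0.47 -0.54  0.12] -0.47408298809474164 [ 0.02 -0.01  0.01]
20 False 8.75 [-0.44 -0.5   0.03] -0.5521251595077556 [-0.01 -0.03 -0.01]
18 False 9.18 [ 0.37  0.64 -0.04] 0.677496487777617 [-0.01  0.03  0.01]
16 False 9.6 [ 0.16 -0.31  0.47] -0.2888485103265052 [-0.05  0.03 -0.  ]
14.5 False 9.96 [ 0.16 -0.92 -0.56] -0.8904703784164957 [-0.01 -0.08  0.01]
[-0.33674074 -0.18396028 -0.03720796]
```

View pics/p3.png

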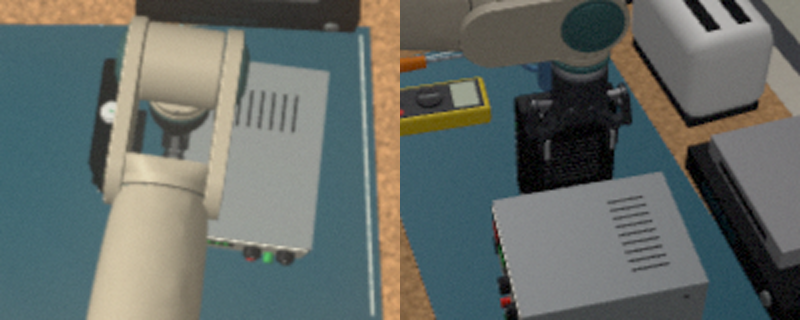

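The modem has dropped onto its foot: its top is now at (108,120), left of the arm. I back off sideways, rise and look without the arm in the way.

```bash
python3 - <<'E'
from h import *
move_straight(W(-.11,.18),v=.1); move_straight(W(-.11,.34),v=.15)
close(20)
goto(W(-.2,.34),ori(1))
o=get_obs();print(o['t'],o['tool_pos'],o['gripper_width'])
T=snapshot("top");S=snapshot("side")
for k,s in(("T",T),("S",S)):
    e=pix(s,W(.033,.215)); print(k,e)
    x,y=e.astype(int); 
    for thr in(110,130): print(blob(s["color"],(x-12,y-12,x+13,y+13),thr))
    a=s["color"][:,:,::-1].copy(); cv2.imwrite(f"pics/{k}4.png",cv2.resize(a[max(0,y-60):y+60,x-75:x+75],None,fx=4,fy=4,interpolation=2))
E
python3 -c "
import cv2,numpy as np
a=[cv2.imread(f'pics/{k}4.png') for k in 'TS']; cv2.imwrite('pics/q4.png',cv2.resize(np.hstack([x for x in a]),(800,320)))"
```

```text
13.95 [ 0.56945297 -0.19840855  0.33979458] 1.3915070743654215e-05
T [257.76450492 186.79522298]
[(array([256.42307692, 185.93269231]), np.int32(104))]
[(array([256.15053763, 185.6344086 ]), np.int32(93))]
S [282.08551182 175.99992588]
[(array([280.73333333, 175.06666667]), np.int32(15))]
[]
```

View pics/q4.png

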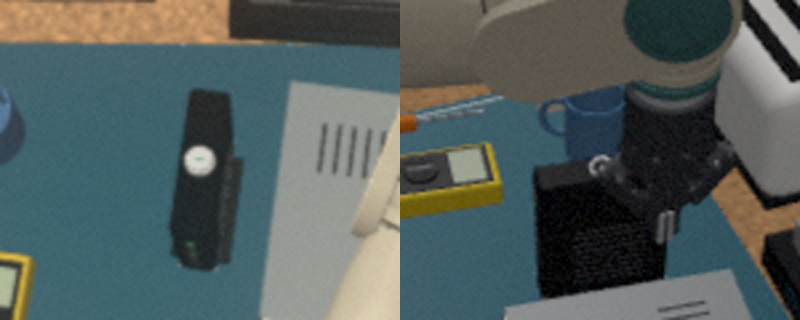

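The modem stands upright with its foot visible beside it; the button is at (256.3,185.8) in the top view, 1.5 px from the prediction. Next is the press.

```bash
python3 - <<'E'
from h import *
T=snapshot("top"); b=blob(T["color"],(245,174,270,198),120); print(b)
P=plane(T,b[0][0],.214); print(P,W(.033,.215))
np.save("P.npy",P)
goto([P[0],P[1],.31],ori(1)); move_straight([P[0],P[1],.238],v=.1)
look("p5"); dwell(.2); o=get_obs(); print(o['t'],o['contact_force'],o['tool_pos'])
E
```

```text
[(array([256.44660194, 185.88349515]), np.int32(103))]
[0.60189814 0.03711709 0.214     ] [0.59918927 0.03360949 0.215     ]
16.2083 [ 0.31798511 -0.53404626 -0.65520478] [0.6020222  0.03713657 0.23845748]
```

View pics/p5.png

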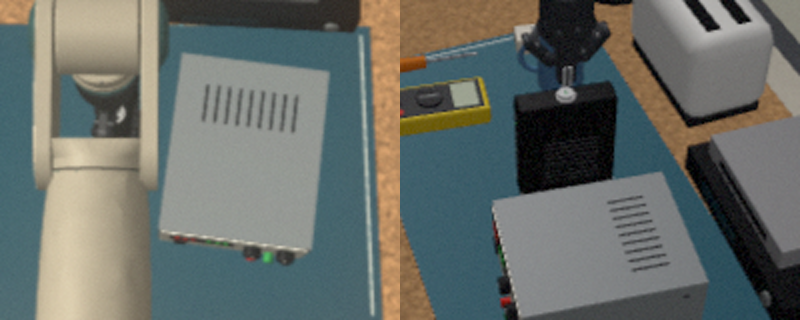

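The fingertips stand directly over the button: side view fingers (566,78), button (566,95). Press slowly with a force stop.

```bash
python3 - <<'E'
from h import *
P=np.load("P.npy")
r=move_straight([P[0],P[1],.212],v=.01,stop_force=9)
o=get_obs();print(r,o['tool_pos'],o['contact_force']); 
dwell(.25)
o=get_obs();print(o['tool_pos'],o['contact_force'],o['wrist_torque'])
look("p6")
E
```

```text
True [0.60191092 0.03713316 0.2191429 ] [-1.11775941 -0.04533499  3.63837021]
[0.601939   0.03713465 0.21903472] [-0.80494302 -0.73674543  5.97320781] [-0.00820259  0.20342373  0.02231353]
```

View pics/p6.png

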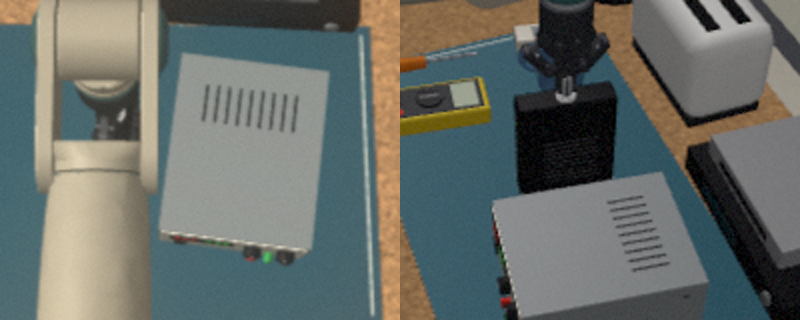

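Tip height is 0.211, which is 4 mm below the released height, and 6 N is held against the 3.6 N needed. I press slightly further to be sure the button is at its stop, then release and check.

```bash
python3 - <<'E'
from h import *
P=np.load("P.npy")
r=move_straight([P[0],P[1],.2165],v=.008,stop_force=10); dwell(.15)
o=get_obs();print(r,o['tool_pos'],o['contact_force'])
move_straight([P[0],P[1],.245],v=.03); move_straight([P[0],P[1],.36],v=.15)
goto([.40,.30,.36],ori(1)); dwell(.5)
T=snapshot("top");S=snapshot("side")
for s,p in((T,W(.033,.215)),(S,W(.033,.215))):
    x,y=pix(s,P+[0,0,.001]).astype(int); print((x,y),blob(s["color"],(x-12,y-12,x+13,y+13),120))
cv2.imwrite("pics/T7.png",T["color"][:,:,::-1]);cv2.imwrite("pics/S7.png",S["color"][:,:,::-1])
o=get_obs();print(o['t'],o['contact_force'])
E
```

```text
True [0.60197484 0.03711683 0.21905362] [-2.40419698 -0.98601303  5.45542387]
(np.int64(256), np.int64(185)) [(array([256.44660194, 185.88349515]), np.int32(103))]
(np.int64(282), np.int64(175)) [(array([282.20408163, 176.44897959]), np.int32(49))]
22.5667 [-0.57392567  0.67320374 -1.27910579]
```

View pics/T7.png

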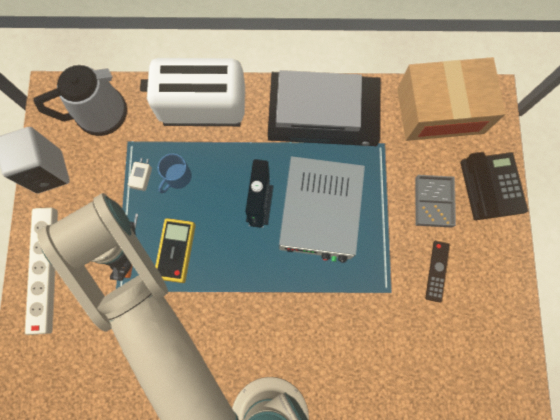

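View pics/S7.png

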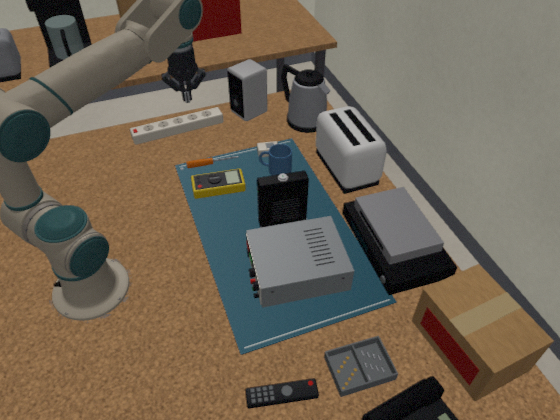

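The modem stands upright with the button back out at (256,186) and the other things in place. The second push stopped early on a transient, so its margin over the 3.6 N is thin. There is time to press once more, firmly, with force logging.

```bash
python3 - <<'E'
from h import *
P=np.load("P.npy")
goto([P[0],P[1],.30],ori(1)); move_straight([P[0],P[1],.232],v=.1); dwell(.2)
print(get_obs()['contact_force'])
for z in(.224,.2225,.221,.2195,.2185,.2175):
    r=move_straight([P[0],P[1],z],v=.01,stop_force=22); dwell(.12); o=get_obs();print(z,r,o['tool_pos'][2].round(5),o['contact_force'].round(2))
    if o['contact_force'][2]>14: break
move_straight([P[0],P[1],.245],v=.03); move_straight([P[0],P[1],.36],v=.15)
goto([.40,.30,.36],ori(1)); dwell(.5)
T=snapshot("top");S=snapshot("side")
for s in(T,S):
    x,y=pix(s,P).astype(int); print(blob(s["color"],(x-12,y-12,x+13,y+13),120))
cv2.imwrite("pics/TS8.png",np.hstack([s["color"][130:290,200:400,::-1] for s in(T,S)]).repeat(2,0).repeat(2,1))
o=get_obs();print(o['t'],o['contact_force'])
E
```

```text
[ 0.5508316   0.31211123 -0.71325906]
0.224 False 0.22412 [ 0.2   0.54 -0.08]
0.2225 False 0.22274 [ 0.79 -0.35  1.37]
0.221 False 0.22119 [ 0.78 -0.3   1.94]
0.2195 False 0.2197 [ 1.73 -0.16  2.76]
0.2185 False 0.21905 [0.85 0.8  5.7 ]
0.2175 False 0.21896 [-0.09 -0.32  8.48]
[(array([256.44660194, 185.88349515]), np.int32(103))]
[(array([282.18367347, 176.44897959]), np.int32(49))]
31.7667 [-0.63314428 -0.85219142 -0.47211811]
```

View pics/TS8.png

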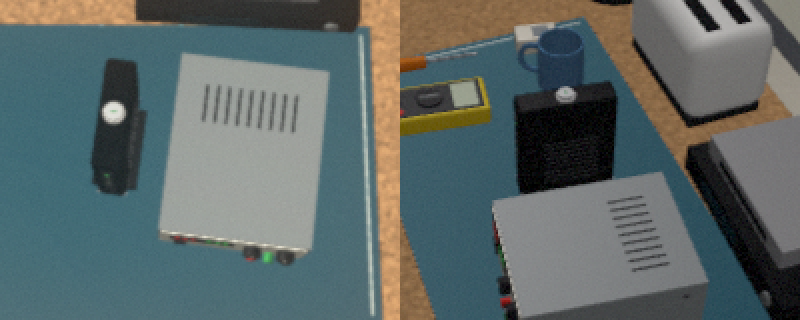

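The force rose gently over about 4 mm, then the tip stopped hard at 0.219 with 8.5 N, so the button was fully down. The modem is upright and the button is back out.

```bash
python3 -c "
from cell import *
print(hand_in(),get_obs()['t'])"
```

```text
the job is handed in; nothing more can be done
the job is handed in; nothing more can be done
```

The modem is standing upright by itself on its own foot, and its power button has been pressed all the way down and released. I handed the job in with the clock at about 32 s of the 48 s; no verdict is reported.

- **Standing it up:** I pushed the modem's upper edge with the open fingertips along its arc, using about 1–2.5 N, until it dropped onto its foot by itself.
- **Pressing the button:** I pressed with the fingers closed, twice. On the first press, an extra push to confirm it was fully down stopped early on a force transient, which left its margin unclear. The second press hit a firm stop after about 4 mm of travel at 8.5 N, where 3.6 N holds it down.
- **Last checks:** The final pictures show the modem upright and the button out, at the same pixels before and after pressing (to 0.02 px). The arm is clear and the other things look to be in place. I judged those by eye and did not measure their positions.
- **Disagreement:** The button stood about 4 mm from where I had predicted. That is close to calibration error and small against the 60 mm allowed.

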